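Line up the rod rest with a drift and bolt it down

ROBOT

A 6-joint arm with a two-finger parallel gripper is mounted at the origin on the work surface. World frame = base frame: x ahead of the robot, y to its left, z up, the work surface at z = 0. Lengths are in m, angles in rad, forces in N, time in s.
With the tool pointing down it reaches from about 0.35 to 0.85 m from the base axis. Payload 8.1 kg.
Tool frame: the origin (TCP) lies midway between the tips of the shut fingers; the grasp point (between the pads) lies 19 mm behind it; z points along the fingers, y is the line along which they close (so a half turn about z gives the same grasp; the last joint's range is limited). The gripper opens to 85 mm and grips with 20 to 120 N. Pads are 22 mm wide; open, the fingers measure 114 mm over their backs; the gripper's body (76 mm by 85 mm) begins 54 mm behind the grasp point. The pads swing forward as they close: fully open they stand 13 mm farther back than shut.
Start: joints at [1.025, 0.13, 1.488, -0, 1.523, -0.085], TCP at [0.267, 0.537, 0.231] pointing down, gripper open.
Joint ranges: [-2.96, 2.96], [-0.89, 2.26], [0.02, 2.5], [-1.34, 4.48], [0, 2.73], [-2.66, 2.66]. Speed limits (rad/s): [2.39, 2.39, 2.79, 3.14, 3.14, 3.14].

INTERFACE

Orientations are given as a unit quaternion [w, x, y, z].
In Python, from station import move_to, movel, movej, command_gripper, wait, inverse_kinematics, get_obs, read_camera, Unreachable, job_done, recognise, silhouettes gives the robot as it stands. Calls block until the motion is done:
- move_to(position, orientation): joint-space move of the TCP to a pose.
- movel(position, velocity=0.15, ori=None, threshold=None): straight line of the TCP; ori=None keeps the orientation; velocity is the mean speed in m/s. With threshold (N) it stops when the force on the tool has changed by that much, and returns True; else False.
- movej(angles): joint-space move.
- command_gripper(opening): opening from 0.0 (shut) to 1.0 (fully open); the grip force is fixed at half the most; returns when the fingers have stopped.
- wait(seconds).
- inverse_kinematics(position, orientation): joint angles nearest the present ones, or None.
- get_obs(): the state.
- read_camera(name): name is "scene" or "top"; returns a dict with "pixels" (400x640x3 uint8, red, green, blue), "z_map" (400x640 float32, m along the optical axis (not along the pixel's ray), 0 where there is no reading), "camera_matrix" (3x3 intrinsics, pixels), "k1" (the pictures are not rectified: a ray, as slopes to the right and down, at radius r is drawn at 1 + k1 r^2 times it, then the intrinsics apply), "camera_from_world" (4x4, takes a point from world to camera coordinates). Camera axes: x right, y up, looking along -z (the intrinsics and any distortion apply to the point x, -y, -z); pixel columns grow to the right and rows downward; lengths in m; the calibration is good to about 2 mm. A picture is of the moment at which its call begins.
A pose or a line that the arm cannot do raises Unreachable and nothing moves.
- job_done(): hands the job in; it is judged then, once.
Trained networks look in a picture, given as the dict that the camera call returned (one of the last four; its "shot" number tells which), for a name from the list of things; names that differ only in an ending like _2 or _b are one class to them, and where a whole thing is asked for, a point or a joint stands for the part that bears it (a point fixed in the world has none). Each returns a list of dicts, best first, with "confidence" (0 to 1); they miss things now and then, are a little off and sometimes report something else, mostly with a low value. They report only what shows in the picture. A call takes as long as a camera call.
- recognise(thing, picture): "extent" ([left, top, right, bottom] in pixels, round what is visible of it).
- silhouettes(thing, picture): "region" (400x640 bool, what is visible of it) and "extent" ([left, top, right, bottom] in pixels, round what is visible of it).
The state is a dict: "clock": time; "joint_pos": joint angles; "joint_vel": joint speeds; "joint_torque": joint torques, N m; "ee_pos": TCP position; "tcp_rot": TCP orientation; "ft_force": force on the tool from outside, world axes, zero at the start; "wrist_torque": the same for the moment, N m; "width": opening from 0.0 (shut) to 1.0 (fully open); "grasp_force": force on a finger pad.
Only numpy, scipy, OpenCV 4.12 (cv2) and the standard library are available. Lean on these libraries where they do the work, as an engineer would, in place of code of your own. Each camera call takes 0.05 s, during which the arm holds its last target. There are 200 camera calls.

TASK

The nut bar hidden under the rod rest's top plate has slipped along its channel, so its holes no longer line up with the plate's. Feel for the bar through the wide hole with the tapered drift and push the drift fully home, shoulder on the plate, to draw the bar into line; with the drift still in, fit the bolt fully home in the narrow hole beside it. Then pull the drift out and stand it fully home in either hole of the wooden holder, leaving the bolt seated and the other things on the bench alone.

Things in the scene. Friction and masses are not known exactly. Their poses are not given: they have to be found in the camera images.
- rest_base: Fixed steel glass-rod rest on a closed channel 370 mm long (y), 70 wide (x), foot 110 x 390 x 12 mm. Flat top plate 10 mm thick, upper face 90 mm above the bench. Origin on the bench under the narrow hole; z up, y along the channel to the post at y = +150 mm, which carries a 240 mm grooved angle lying across, up to 0.19 m high. Wide hole at y = -100 mm, narrow at y = 0, both at x = 0.
- tool_hole (a point): Centre of the wide through hole (40 mm), at the plate's upper face, axes as rest_base; at the end away from the post. Under it slides the untracked steel nut bar, 12 mm thick, top 11 mm below the plate's upper face. The bar has an 18 mm hole for the drift here and a 17 mm one 100 mm on for the bolt. It starts up to 15 mm off line along y, either way, never in x; about 5 N of friction holds it.
- bolt_hole (a point): Centre of the narrow through hole (17 mm), at the plate's upper face, axes as rest_base; between the wide hole and the post. The nut bar under it can slide 17 mm either way from line; below the bar the channel is empty for 55 mm.
- drift: Loose steel drift, about 0.35 kg, nose down in the holder. Origin on its axis at the underside of its shoulder, z up. Above: shoulder 52 mm round, 6 thick, then a square head 22 x 22 (sides along x and y), top at z = 52. Below: 38 mm wide to z = -3, cone to 16 mm wide at -11, 16 mm to -26, taper to 11 mm at -44, 11 mm nose to the flat end at -70. Home when the shoulder lies on plate or holder.
- bolt: Loose steel hexagon bolt, standing in the other hole of the holder; about 0.22 kg. Origin on its axis at the underside of its flange, z up. Above: round flange 52 mm wide and 4 mm thick, then hexagon head 30 mm across flats (one pair of flats faces along its y), 26 mm tall, top at z = 30 mm. Below: round shank 14 mm, 50 mm long, its end chamfered to 10 mm over 4 mm.
- holder: Fixed wooden block 190 (x) x 70 (y) x 85 mm high, origin at the centre of its underside, with two round holes 42 mm wide and 80 mm deep from its top at x = -48 and +48 mm.
- holder_hole0 (a point): Centre of the holder's hole at x = -48 mm, at its top face (85 mm above the bench). Either hole may hold the drift at the start.
- holder_hole1 (a point): Centre of the holder's hole at x = +48 mm, at its top face.
- rod_jar: Bystander: loose glass jar 88 mm wide, 115 mm high, with coloured glass rods standing to 215 mm; origin under its centre.
- paddle: Bystander: loose black marvering paddle lying flat, blade 70 x 90 x 12 mm with a wooden handle, 210 mm long in all; origin on the bench 25 mm behind the blade, blade towards +y.
- tin: Bystander: loose steel tin 72 mm wide and 90 mm high, origin under its centre.

How it is judged:
By the outcome, as a careful person would: the job done as asked, in the order asked, and still so for the second after the job is handed in, with the robot touching nothing.
It also fails if it takes over 72 s, if anything falls off the work surface, if the arm or the gripper's body presses on something with over 40 N, if the wrist force passes 120 N, or if a joint passes its speed limit or range.

## Working session

There is one attempt and no reset: what is moved stays moved. The work goes in short steps, each a Python script; the robot and the scene stay as the last script left them, time stands still between calls to the robot, and variables do not carry over. Pictures are saved under pics/ and viewed, at most 10 in all, crops included, and the job is handed in when it is done.

```bash
ls; mkdir -p pics
cat > h.py <<'E'
import numpy as np, cv2
from station import *
def save(p,n): cv2.imwrite('pics/'+n,p['pixels'][:,:,::-1])
E
python3 - <<'E'
from h import *
o=get_obs();print(o['clock'],o['ee_pos'],o['tcp_rot'],o['width'],o['ft_force'])
ps={n:read_camera(n) for n in('scene','top')}
for n,p in ps.items():
    print(n,p['camera_matrix'].tolist(),p['k1'],p['camera_from_world'].round(4).tolist(),(p['z_map']>0).mean())
    for t in ['rest_base','drift','bolt','holder','rod_jar','paddle','tin']:
        print(t,[(np.round(d['extent']).tolist(),round(d['confidence'],2)) for d in recognise(t,p)[:2]])
cv2.imwrite('pics/a.png',cv2.resize(np.hstack([ps[n]['pixels'] for n in ps])[:,:,::-1],(1280,400))[:, :]) 
save(ps['scene'],'s.png');save(ps['top'],'t.png')
np.savez('p0.npz',**{n+k:ps[n][k] for n in ps for k in('pixels','z_map','camera_matrix','k1','camera_from_world')})
E
```

```text
pics
station.py
0.0 [0.26647933 0.53696017 0.23020774] [-3.03137488e-04  2.28361371e-01  9.73575982e-01 -8.94418061e-04] 0.9969581459267695 [0.13381347 0.26611228 0.13221444]
scene [[371.97838311233335, 0.0, 315.622963554441], [0.0, 371.97838311233335, 198.068625536626], [0.0, 0.0, 1.0]] -0.012390133625016196 [[0.6051, 0.7961, -0.0102, -0.3958], [-0.4951, 0.3863, 0.7782, 0.1769], [0.6234, -0.4659, 0.6279, -1.2705], [0.0, 0.0, 0.0, 1.0]] 0.9959375
rest_base [([277.0, 138.0, 447.0, 245.0], 0.93)]
drift [([146.0, 228.0, 170.0, 256.0], 0.9)]
bolt [([162.0, 258.0, 191.0, 281.0], 0.86), ([136.0, 231.0, 214.0, 322.0], 0.26)]
holder [([164.0, 256.0, 188.0, 283.0], 0.71), ([133.0, 229.0, 211.0, 321.0], 0.64)]
rod_jar [([219.0, 266.0, 288.0, 370.0], 0.81)]
paddle [([341.0, 250.0, 420.0, 303.0], 0.8)]
tin [([353.0, 117.0, 374.0, 153.0], 0.6)]
top [[488.2858510854263, 0.0, 317.2020523539871], [0.0, 488.2858510854263, 201.77016242390087], [0.0, 0.0, 1.0]] 0.04435411688281619 [[0.0255, -0.9997, 0.0007, 0.0625], [0.9917, 0.0253, 0.126, -0.5653], [-0.1259, -0.0025, 0.992, -1.1721], [0.0, 0.0, 0.0, 1.0]] 0.9958515625
rest_base [([187.0, 91.0, 365.0, 236.0], 0.66)]
drift [([459.0, 227.0, 489.0, 252.0], 0.91), ([189.0, 89.0, 364.0, 240.0], 0.5)]
bolt [([462.0, 189.0, 482.0, 211.0], 0.7)]
holder [([445.0, 178.0, 496.0, 264.0], 0.8)]
rod_jar [([417.0, 86.0, 475.0, 144.0], 0.86)]
paddle [([189.0, 91.0, 362.0, 243.0], 0.56), ([280.0, 108.0, 360.0, 133.0], 0.55)]
tin [([144.0, 276.0, 187.0, 307.0], 0.97), ([443.0, 180.0, 491.0, 264.0], 0.48)]
```

View pics/s.png

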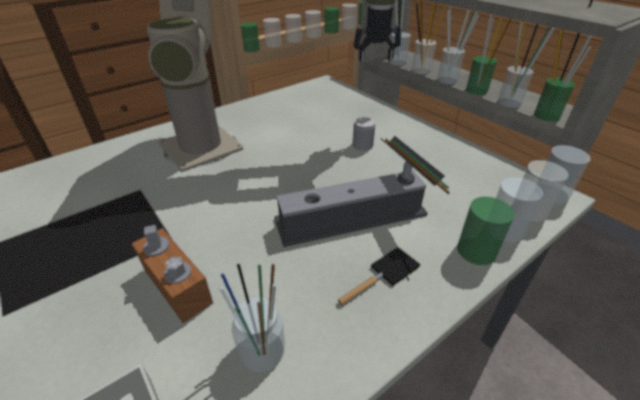

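View pics/t.png

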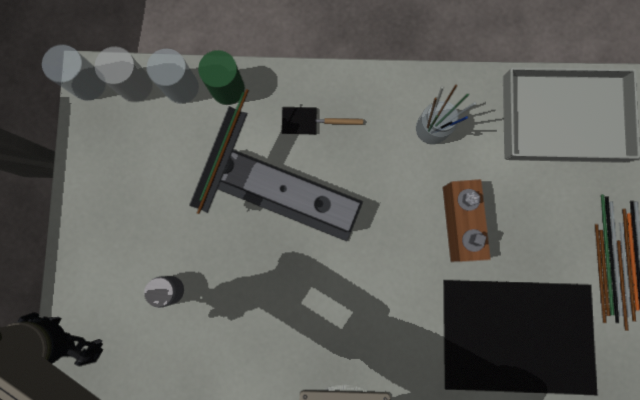

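The scene view shows the drift at (158,242) and the bolt at (176,270) in the holder, and the rest with its wide hole at (312,198) and narrow hole at (350,190). In the top view the drift is at (474,240), the bolt at (472,199), the wide hole at (322,204) and the narrow hole at (283,188).

```bash
cat >> h.py <<'E'
def cloud(p):
    K=p['camera_matrix'];T=p['camera_from_world'];k=float(p['k1']);Z=p['z_map']
    v,u=np.mgrid[0:400,0:640].astype(float)
    s=cv2.undistortPoints(np.stack([u.ravel(),v.ravel()],1)[:,None],K,np.array([k,0,0,0.])).reshape(400,640,2)
    c=np.stack([s[...,0]*Z,-s[...,1]*Z,-Z],-1)
    w=(c-T[:3,3])@T[:3,:3]
    w[Z==0]=np.nan
    return w
def proj(p,X):
    T=p['camera_from_world'];c=np.atleast_2d(X)@T[:3,:3].T+T[:3,3]
    s=np.stack([c[:,0]/-c[:,2],-c[:,1]/-c[:,2]],1);s=s*(1+float(p['k1'])*(s**2).sum(1,keepdims=True))
    K=p['camera_matrix'];return s*[K[0,0],K[1,1]]+K[:2,2]
def ray(p,uv,z):
    "world point at height z seen at pixel uv"
    T=p['camera_from_world'];s=cv2.undistortPoints(np.array([[uv]],float),p['camera_matrix'],np.array([float(p['k1']),0,0,0.]))[0,0]
    d=np.array([s[0],-s[1],-1])@T[:3,:3];o=-T[:3,:3].T@T[:3,3]
    return o+d*(z-o[2])/d[2]
def load(f='p0.npz'):
    d=np.load(f);return {n:{k:d[n+k] for k in('pixels','z_map','camera_matrix','k1','camera_from_world')} for n in('scene','top')}
E
cat > m.py <<'E'
from h import *
P=load()
box={'scene':{'rest':(260,130,460,260),'hold':(125,220,220,325),'drift':(142,222,172,258),'bolt':(160,254,193,285)},
'top':{'rest':(180,85,370,245),'hold':(438,172,502,270),'drift':(455,224,492,256),'bolt':(455,184,490,215)}}
def sub(w,b): return w[b[1]:b[3],b[0]:b[2]].reshape(-1,3)
for n,p in P.items():
    w=cloud(p)
    tab=w[...,2][(abs(w[...,2])<.02)];print(n,'table z',np.median(tab))
    for o,(lo,hi) in {'rest':(.083,.098),'hold':(.080,.0885)}.items():
        q=sub(w,box[n][o]);q=q[(q[:,2]>lo)&(q[:,2]<hi)]
        r=cv2.minAreaRect((q[:,:2]*1000).astype(np.float32))
        print(n,o,len(q),'z',np.median(q[:,2]),'rect',r)
    for o in('drift','bolt'):
        q=sub(w,box[n][o]);h=np.nanpercentile(q[:,2],98);t=q[q[:,2]>h-.006]
        r=cv2.minAreaRect((t[:,:2]*1000).astype(np.float32))
        print(n,o,'top',h,len(t),t.mean(0),r)
        print(np.histogram(q[:,2],bins=np.arange(.05,.16,.005)))
cv2.imwrite('pics/c.png',np.vstack([cv2.resize(P['top']['pixels'][140:250,180:380],None,fx=4,fy=4,interpolation=2)[:300,:,::-1]*1,cv2.resize(P['scene']['pixels'][165,None][:1],(800,1))][:1]))
a=cv2.resize(P['top']['pixels'][145:245,180:380],(600,300),interpolation=2);b=cv2.resize(P['scene']['pixels'][160:260,260:460],(600,300),interpolation=2)
cv2.imwrite('pics/c.png',np.vstack([a,b])[:,:,::-1]*1)
a=cv2.resize(P['top']['pixels'][175:270,420:520],(400,380),interpolation=2);b=cv2.resize(P['scene']['pixels'][220:315,125:225],(400,380),interpolation=2)
cv2.imwrite('pics/d.png',np.hstack([a,b])[:,:,::-1]*1)
E
python3 m.py
```

```text
scene table z 0.0010963187716003398
scene rest 2662 z 0.090327699954061 rect ((590.0191040039062, 164.25567626953125), (370.915283203125, 75.05448913574219), 69.44670104980469)
scene hold 1514 z 0.08647471005444446 rect ((524.5645751953125, -282.0967712402344), (191.11972045898438, 69.57382202148438), 5.545047283172607)
scene drift top 0.13888226895844427 95 [ 0.47981876 -0.28661124  0.13761333] ((477.43841552734375, -285.77288818359375), (20.865644454956055, 22.937320709228516), 71.67071533203125)
(array([  0,   0,   0,   0,   0,   0,  15, 317, 225,  25,  23,  20,  26,
        19,  24,  24,  25,  82,   3,   0,   0]), array([0.05 , 0.055, 0.06 , 0.065, 0.07 , 0.075, 0.08 , 0.085, 0.09 ,
       0.095, 0.1  , 0.105, 0.11 , 0.115, 0.12 , 0.125, 0.13 , 0.135,
       0.14 , 0.145, 0.15 , 0.155]))
scene bolt top 0.11767894708817524 193 [ 0.57310164 -0.27896006  0.11607943] ((571.47705078125, -278.3540954589844), (29.866779327392578, 34.314361572265625), 78.10958862304688)
(array([  0,   0,   1,   1,   1,   1,  34, 494, 162,  30,  29,  32,  41,
       161,   0,   0,   0,   0,   0,   0,   0]
[... 750 characters left out ...]
       8,  10,   7,  22,  84,  11,   0,   0]), array([0.05 , 0.055, 0.06 , 0.065, 0.07 , 0.075, 0.08 , 0.085, 0.09 ,
       0.095, 0.1  , 0.105, 0.11 , 0.115, 0.12 , 0.125, 0.13 , 0.135,
       0.14 , 0.145, 0.15 , 0.155]))
top bolt top 0.11785761404384475 141 [ 0.57233093 -0.27812832  0.11580602] ((572.2178344726562, -277.7956237792969), (29.245914459228516, 32.52967834472656), 23.374950408935547)
(array([  0,   0,   0,   0,   0,   2, 216, 418,  79,  10,   7,  12,  62,
        89,   4,   0,   0,   0,   0,   0,   0]), array([0.05 , 0.055, 0.06 , 0.065, 0.07 , 0.075, 0.08 , 0.085, 0.09 ,
       0.095, 0.1  , 0.105, 0.11 , 0.115, 0.12 , 0.125, 0.13 , 0.135,
       0.14 , 0.145, 0.15 , 0.155]))
```

View pics/c.png

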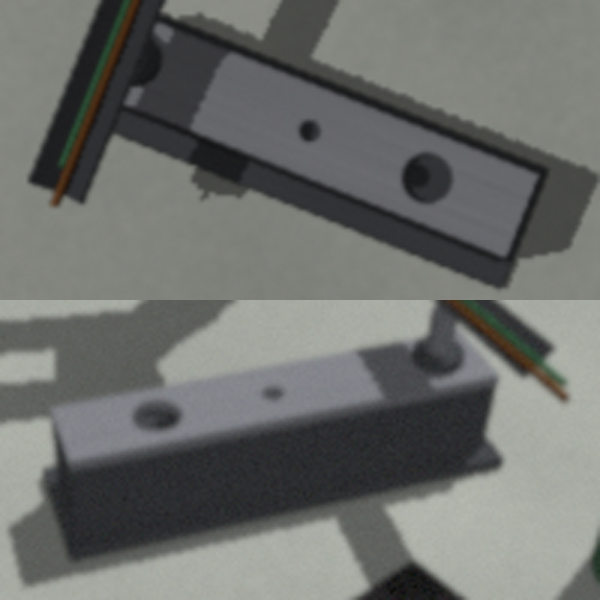

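View pics/d.png

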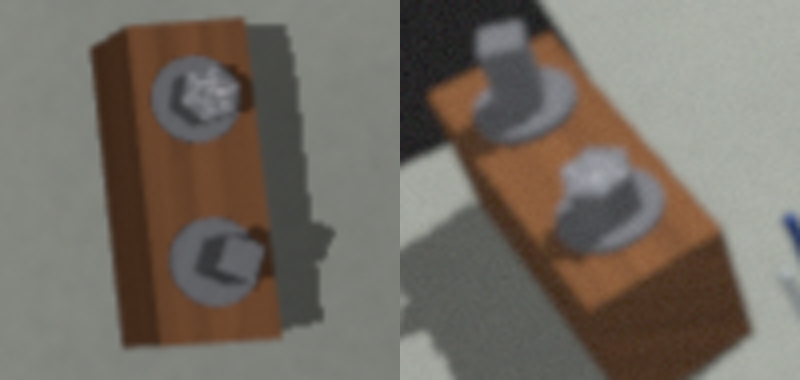

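The crops show the rest's holes clearly in both views, and the bar's dark hole at crop (418,177) sits towards the post from the wide hole's centre (427,178). The drift's square head and the bolt's hexagon also show well. Next I fit the hole circles in both views.

```bash
cat > m2.py <<'E'
from h import *
from scipy.optimize import least_squares
P=load()
t=np.linspace(0,2*np.pi,48,endpoint=False)
def circ(c,r,z): return np.stack([c[0]+r*np.cos(t),c[1]+r*np.sin(t),np.full(48,z)],1)
def gray(p): return cv2.GaussianBlur(p['pixels'].mean(2).astype(np.float32),(0,0),.8)
def samp(g,uv): return cv2.remap(g,uv[:,:1].astype(np.float32),uv[:,1:].astype(np.float32),cv2.INTER_CUBIC)[:,0]
def fit(p,c0,R,z,span,up=None):
    g=gray(p);best=None;xs=np.arange(-span,span+1e-9,.0005)
    for dx in xs:
        for dy in xs:
            c=(c0[0]+dx,c0[1]+dy)
            s=(samp(g,proj(p,circ(c,R+.002,z)))-samp(g,proj(p,circ(c,R-.002,z))))
            s=np.minimum(s,40).mean()
            if best is None or s>best[0]: best=(s,c)
    return best
H={'top':{'w':(322.3,204.3),'n':(283.2,188.7)},'scene':{'w':(312.2,198.5),'n':(350.9,190.9)}}
for n,p in P.items():
    r={}
    for k,R in(('w',.02),('n',.0085)):
        r[k]=fit(p,ray(p,H[n][k],.09),R,.09,.006); print(n,k,'hand',ray(p,H[n][k],.09)[:2],'fit',r[k])
    d=np.array(r['n'][1])-r['w'][1];print(' dist',np.linalg.norm(d),'yaw of y axis',np.degrees(np.arctan2(d[1],d[0])))
p=P['top'];print('bar hole top',ray(p,(418.5/3-.5+180,177.5/3-.5+145),.079))
g=p['pixels'].mean(2).astype(int);print(g[194:216,310:336])
g=P['scene']['pixels'].mean(2).astype(int);print(g[190:208,300:325])
E
python3 m2.py
```

```text
scene w hand [0.55332998 0.06730648] fit (np.float32(24.519302), (np.float64(0.5513299827758233), np.float64(0.06730648164117325)))
scene n hand [0.58838169 0.16094034] fit (np.float32(19.123697), (np.float64(0.5873816862248702), np.float64(0.16094033707879235)))
 dist 0.100334561371897 yaw of y axis 68.94187200083299
top w hand [0.55090555 0.06456169] fit (np.float32(34.829647), (np.float64(0.5519055491500103), np.float64(0.06606168877315646)))
top n hand [0.58575831 0.15806161] fit (np.float32(36.795147), (np.float64(0.586758309575975), np.float64(0.1595616125396066)))
 dist 0.09978452111245348 yaw of y axis 69.5567029435951
bar hole top [0.55356628 0.07237115 0.079     ]
[[104 105 103 103 103 105 105 106 106 106 105 104 103 104 104 104 105 105
  104 104 104 103 103 103 100  95]
 [105 105 104 104 103 103 103 103 103 100  93  89  88  91  97 101 104 105
  105 105 104 104 104 104 103 103]
 [105 105 105 105 104 104 102  97  86  72  61  56  57  64  72  82  95 102
  104 104 105 105 105 104 104 104]
 [105 105 105 104 104 101  90  71  55  46  47  48  48  50  53  60  70  87
  101 105 105 10
[... 3172 characters left out ...]
76  74  67  63  55  47  48  50  58  69
   86 108 125 130 134 132 136]
 [134 133 133 133 123 117 102  93  89  84  80  78  72  66  70  76  86  94
  111 125 131 136 133 137 135]
 [133 132 133 133 128 126 123 113 110 104 102 101  96  96  99 106 112 122
  127 131 132 137 134 132 131]
 [134 133 134 134 136 134 133 127 127 124 123 122 120 121 123 125 126 130
  133 135 134 128 127 129 129]
 [131 132 133 136 134 134 135 133 134 132 133 133 133 131 131 131 130 129
  129 129 125 123 117 117 115]
 [134 136 136 136 134 134 135 136 135 132 134 135 132 127 125 124 122 120
  115 114 111 105 100  97  93]
 [134 136 133 134 131 131 133 132 131 127 125 126 118 117 113 108 103  98
   98  93  90  90  85  79  78]]
```

```bash
cat >> h.py <<'E'
from scipy.spatial.transform import Rotation as R
def down(a):
    a=np.radians(a);y=np.array([np.cos(a),np.sin(a),0]);z=np.array([0,0,-1.]);x=np.cross(y,z)
    q=R.from_matrix(np.stack([x,y,z],1)).as_quat();return np.array([q[3],*q[:3]])
def st(m=''):
    o=get_obs();print(m,'t%.1f'%o['clock'],o['ee_pos'].round(4),'w%.3f'%o['width'],'F',np.round(o['ft_force'],1),'M',np.round(o['wrist_torque'],2),'g%.0f'%o['grasp_force']);return o
E=np.array([.3535,.9354,0]);W=np.array([.5517,.0667,.09]);N=np.array([.5870,.1602,.09]);H0=np.array([.4766,-.2874,.085]);H1=np.array([.572,-.2784,.085])
E
python3 - <<'E'
from h import *
q=down(-19)
command_gripper(.6)
move_to(H0+[0,0,.135],q);st('above')
print(movel([*H0[:2],.097],velocity=.12,threshold=15));st('down')
command_gripper(0.0);st('grip')
print(movel([*H0[:2],.22],velocity=.12));st('lift')
p=read_camera('scene');save(p,'g.png')
E
```

```text
above t4.2 [ 0.477  -0.2867  0.22  ] w0.599 F [0.4 0.4 0.1] M [-0.01 -0.02 -0.07] g0
False
down t5.4 [ 0.4772 -0.2879  0.0981] w0.599 F [-0.5 -0.2 -0.4] M [-0.03  0.04 -0.03] g0
grip t5.8 [ 0.4771 -0.2878  0.098 ] w0.248 F [-1.2  0.6  4.7] M [0.12 0.23 0.02] g60
False
lift t6.9 [ 0.4761 -0.287   0.2187] w0.252 F [ 0.2 -0.2 -3. ] M [ 0.01 -0.04 -0.04] g59
```

View pics/g.png

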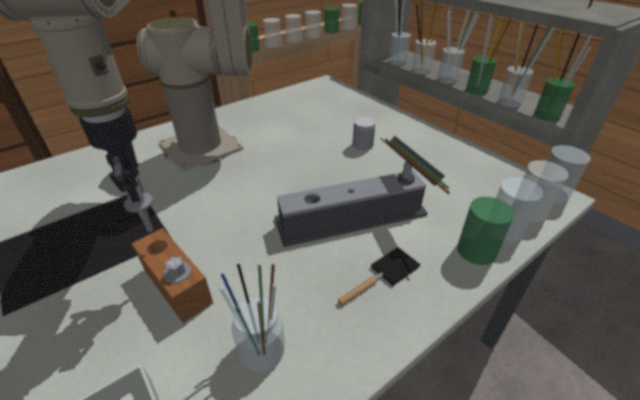

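The drift hangs straight in the gripper at (140,208), and its holder hole at (158,246) is empty. Next I feel for the bar.

Run:
```python
from h import *
q=down(-19);B=W+.0078*E
move_to([*B[:2],.215],q);st('above')
print(movel([*B[:2],.18],velocity=.1,threshold=12));st('in wide')
print(movel([*B[:2],.146],velocity=.05,threshold=10));st('in bar?')
```

```text
above t8.4 [0.5546 0.0729 0.2149] w0.251 F [ 0.6 -0.3 -2.7] M [-0.02  0.03  0.03] g59
False
in wide t8.9 [0.5542 0.0735 0.1795] w0.251 F [ 0.   0.1 -2.9] M [ 0.06 -0.03  0.01] g59
False
in bar? t9.7 [0.5546 0.0741 0.1462] w0.250 F [ 0.7  0.3 -3.1] M [ 0.02 -0.05  0.02] g59
```

Run:
```python
from h import *
print(movel([*W[:2],.146],velocity=.03,threshold=20));st('drawn')
for z in(.135,.125,.116,.110):
    c=movel([*W[:2],z],velocity=.04,threshold=15);st(f'z{z} {c}')
    if c: break
```

```text
False
drawn t10.1 [0.5521 0.0669 0.1466] w0.250 F [ 0.9  3.  -2.5] M [ 0.88 -0.25 -0.04] g59
z0.135 False t10.5 [0.5513 0.0668 0.1339] w0.253 F [ 2.2  4.4 -6.2] M [ 1.07 -0.47 -0.03] g59
z0.125 False t10.9 [0.5514 0.0668 0.1243] w0.252 F [ 2.3  4.4 -4.9] M [ 1.07 -0.38  0.04] g59
z0.116 False t11.3 [0.5513 0.0668 0.1155] w0.250 F [ 1.5  4.7 -6. ] M [ 1.05 -0.26 -0.01] g59
z0.11 False t11.6 [0.5514 0.0667 0.1096] w0.248 F [ 0.4  5.1 -6.5] M [ 1.07 -0.24 -0.03] g59
```

Run:
```python
from h import *
c=movel([*W[:2],.0995],velocity=.02,threshold=14);st(f'{c}')
wait(.3);st()
```

```text
True t12.0 [0.5518 0.067  0.103 ] w0.251 F [-1.   0.1  6.1] M [-0.16  0.22 -0.05] g60
 t12.3 [0.5518 0.0671 0.103 ] w0.250 F [-0.7  0.3  5.4] M [-0.06  0.21 -0.03] g60
```

Run:
```python
from h import *
c=movel([*W[:2],.098],velocity=.02,threshold=20);o=st(f'{c}')
command_gripper(.6);o=st('open');p=o['ee_pos']
movel([p[0],p[1],.225],velocity=.15);st('up')
q=down(-40)
move_to([*H1[:2],.22],q);st('over bolt')
P={n:read_camera(n) for n in('scene','top')}
for n,p in P.items():
    w=cloud(p); b=(300,160,345,215) if n=='top' else (285,140,335,215)
    s=w[b[1]:b[3],b[0]:b[2]].reshape(-1,3);d=np.hypot(*(s[:,:2]-W[:2]).T)
    t=s[(d<.02)&(s[:,2]>.125)];f=s[(d>.015)&(d<.026)&(s[:,2]>.08)&(s[:,2]<.11)]
    print(n,'head top',np.nanpercentile(t[:,2],90),t.mean(0),'shoulder z',np.median(f[:,2]))
save(P['scene'],'h.png')
```

```text
True t12.6 [0.5519 0.0671 0.1031] w0.251 F [-2.4 -0.1  7.4] M [-0.19  0.36 -0.07] g60
open t12.9 [0.5508 0.0679 0.1011] w0.599 F [-0.3  0.3 -0.7] M [-0.01 -0.04  0.01] g0
up t13.9 [0.5501 0.0679 0.2237] w0.603 F [-0.2 -0.5 -1. ] M [-0.01  0.01 -0.02] g0
over bolt t15.2 [ 0.5723 -0.2771  0.2199] w0.600 F [ 0.3 -0.3  0.5] M [-0.01  0.02 -0.02] g0
scene head top 0.14307121594422112 [0.55789888 0.06313648 0.13710473] shoulder z 0.09635536826051044
top head top 0.14491475363477851 [0.55236986 0.06505338 0.14152553] shoulder z 0.09624297730027934
```

View pics/h.png

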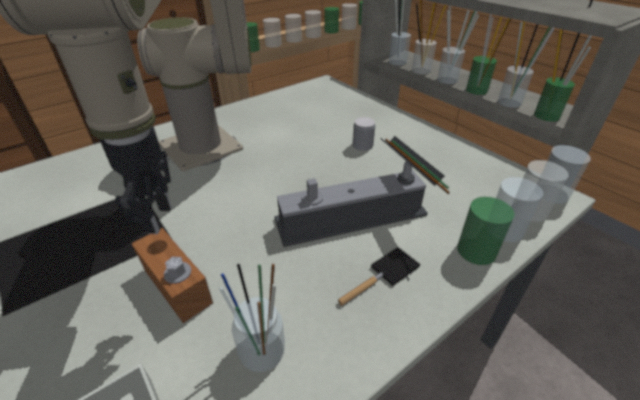

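The drift stands upright in the wide hole at (312,190), with its shoulder top at 96 mm as expected for fully home. The bolt is next.

Run:
```python
from h import *
print(movel([*H1[:2],.0915],velocity=.12,threshold=12));st('down')
command_gripper(0.0);o=st('grip')
movel([*H1[:2],.20],velocity=.12);st('lift')
p=read_camera('scene')
cv2.imwrite('pics/b.png',cv2.resize(p['pixels'][120:300,90:240],(600,720),interpolation=2)[:600,:,::-1])
```

```text
False
down t16.6 [ 0.5728 -0.2788  0.0928] w0.602 F [ 0.8 -0.2  0.9] M [-0.05 -0.01  0.01] g0
grip t16.9 [ 0.5728 -0.2789  0.0929] w0.337 F [-0.9  0.2  5.3] M [ 0.01  0.1  -0.05] g60
lift t17.9 [ 0.5714 -0.2781  0.1987] w0.337 F [-0.3  1.  -1.5] M [-0.02  0.04 -0.02] g60
```

View pics/b.png

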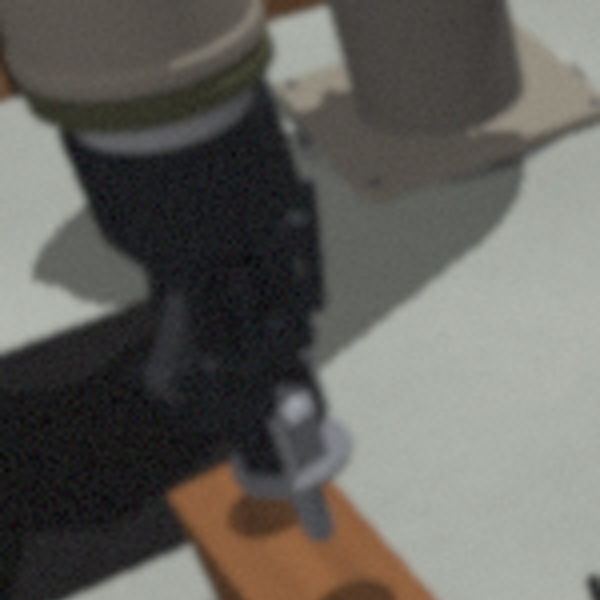

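The bolt is held across its flats, with the shank in line with the gripper.

Run:
```python
from h import *
q=down(-40)
move_to([*H1[:2],.25],q)
move_to([*N[:2],.23],q);st('above')
print(movel([*N[:2],.155],velocity=.12,threshold=12));st('near')
for z in(.138,.122,.108):
    c=movel([*N[:2],z],velocity=.04,threshold=10);st(f'z{z} {c}')
    if c: break
```

```text
above t19.9 [0.5873 0.1591 0.2299] w0.337 F [ 0.6 -0.1 -1.4] M [-0.03  0.04  0.02] g60
False
near t20.7 [0.5875 0.1601 0.1558] w0.337 F [ 0.7 -0.3 -0.7] M [-0.04 -0.   -0.04] g60
z0.138 False t21.3 [0.5868 0.1602 0.1377] w0.334 F [-0.  -0.5 -1.7] M [-0.01 -0.02 -0.02] g60
z0.122 False t21.8 [0.5867 0.1603 0.1216] w0.336 F [ 0.4  1.3 -1.3] M [ 0.2  -0.01  0.  ] g60
z0.108 False t22.3 [0.5867 0.1603 0.1075] w0.338 F [ 0.7  1.9 -2.9] M [ 0.33 -0.08 -0.03] g60
```

Run:
```python
from h import *
c=movel([*N[:2],.0945],velocity=.02,threshold=14);st(f'{c}')
command_gripper(.6);o=st('open');p=o['ee_pos']
movel([p[0],p[1],.22],velocity=.15);st('up')
q=down(-19)
G=np.array([.5519,.0671])
move_to([*G,.22],q);st('over drift')
# bolt height check from scene camera
p=read_camera('scene');w=cloud(p).reshape(-1,3);d=np.hypot(*(w[:,:2]-N[:2]).T)
t=w[(d<.03)&(w[:,2]>.08)&(w[:,2]<.2)];print('bolt top',np.percentile(t[:,2],[90,97]),np.histogram(t[:,2],bins=np.arange(.08,.14,.004))[0])
cv2.imwrite('pics/n.png',cv2.resize(p['pixels'][110:260,250:450],(800,600),interpolation=2)[:,:,::-1])
```

```text
True t22.8 [0.5872 0.1603 0.0979] w0.335 F [0.4 0.3 4.8] M [-0.06  0.01 -0.05] g61
open t23.2 [0.5861 0.1603 0.0965] w0.603 F [ 0.5 -0.6 -0.1] M [ 0.02 -0.06  0.01] g0
up t24.2 [0.5854 0.1602 0.2186] w0.602 F [-0.5  0.2 -0.4] M [ 0.02 -0.02 -0.03] g0
over drift t24.7 [0.5514 0.0669 0.2189] w0.600 F [ 0.2  0.5 -0.8] M [-0.01 -0.03  0.01] g0
bolt top [0.12069782 0.12149748] [  0   0  61 100  29  18  15  22  16  43  57   0   0   0   0]
```

View pics/n.png

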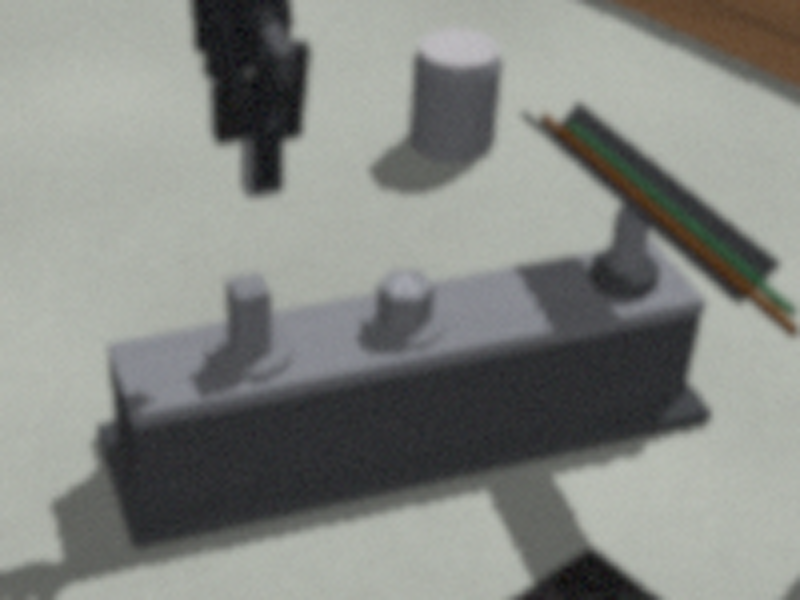

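Bolt (404,310 in the crop) and drift (250,320) are both seated flush. Now I pull the drift and stand it in the holder.

Run:
```python
from h import *
q=down(-19);G=np.array([.5519,.0671]);D=np.array([.4768,-.2877])
print(movel([*G,.102],velocity=.12,threshold=12));st('down')
command_gripper(0.0);st('grip')
print(movel([*G,.215],velocity=.08,threshold=40));st('lift')
move_to([*D,.21],q);st('above')
print(movel([*D,.112],velocity=.1,threshold=12));st('in')
print(movel([*D,.094],velocity=.025,threshold=14));st('home?')
```

```text
False
down t25.9 [0.5527 0.0672 0.1031] w0.601 F [ 0.5 -0.8  0.2] M [0.02 0.02 0.04] g0
grip t26.3 [0.5522 0.0673 0.103 ] w0.250 F [-2.8  0.6  5.7] M [ 0.13  0.47 -0.09] g59
False
lift t27.9 [0.5515 0.0671 0.2142] w0.253 F [-0.7  0.2 -4.1] M [ 0.02 -0.06 -0.03] g59
above t29.2 [ 0.4773 -0.2867  0.21  ] w0.248 F [-0.4  0.5 -3.9] M [ 0.03 -0.01 -0.02] g59
False
in t30.3 [ 0.4774 -0.2881  0.113 ] w0.252 F [ 0.6  0.  -3.2] M [-0.01 -0.02 -0.02] g59
True
home? t30.9 [ 0.4765 -0.2876  0.0979] w0.249 F [-1.6  0.4  6. ] M [ 0.11  0.12 -0.09] g60
```

Run:
```python
from h import *
command_gripper(.6);o=st('open');p=o['ee_pos']
movel([p[0],p[1],.24],velocity=.12)
move_to([.35,-.1,.3],down(-19));wait(.5);st('away')
for n in('scene','top'):
    c=read_camera(n);w=cloud(c).reshape(-1,3)
    for k,X,lo in(('drift',H0,.08),('bolt',N,.085)):
        d=np.hypot(*(w[:,:2]-X[:2]).T);t=w[(d<.03)&(w[:,2]>lo)&(w[:,2]<.2)]
        f=w[(d>.017)&(d<.024)&(w[:,2]>lo)&(w[:,2]<.105)]
        print(n,k,'top',np.percentile(t[:,2],97),'flange',np.median(f[:,2]))
    if n=='scene':s=c
cv2.imwrite('pics/z.png',cv2.hconcat([s['pixels'],c['pixels']])[:,:,::-1][:, :640])
```

```text
open t31.3 [ 0.4757 -0.2869  0.0964] w0.600 F [ 0.3 -0.3 -0.4] M [ 0.01  0.02 -0.03] g0
away t34.1 [ 0.35   -0.1001  0.2998] w0.598 F [ 1.1  0.3 -0.4] M [ 0.   -0.01  0.  ] g0
scene drift top 0.13913731197800866 flange 0.09248749096854186
scene bolt top 0.12145283766432978 flange 0.09494800171438583
top drift top 0.13977273398833656 flange 0.0913542895710767
top bolt top 0.12307579855320422 flange 0.09420769332342113
```

View pics/z.png

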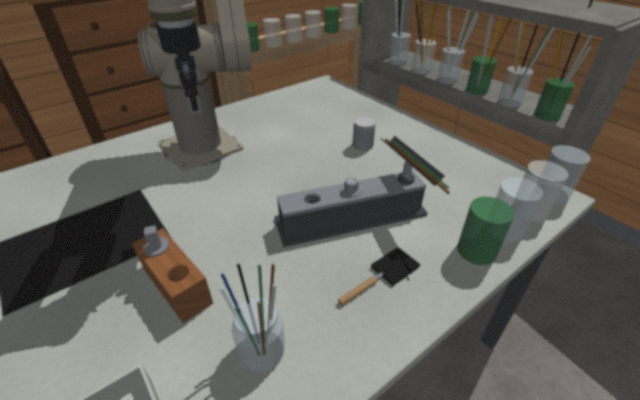

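The drift stands home in the holder at (152,242), the bolt is seated at (350,186), and the bystanders are where they started.

```bash
python3 -c "
from h import *
print(job_done())"
```

```text
the job is handed in; nothing more can be done
None
```

The job is done and handed in at about 34 s on the robot clock: the drift drew the bar into line, the bolt is fully home in the narrow hole, the drift is fully home in its original holder hole, and nothing else was touched.

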